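Press a bearing home on the bench press and hold it down

ROBOT

A 6-joint arm with a two-finger parallel gripper is mounted at the origin on a cart in front of the work surface, level with it; the furniture and walls round the work are solid. World frame = base frame: x ahead of the robot, y to its left, z up, the work surface at z = 0. Lengths are in m, angles in rad, forces in N, time in s.
With the tool pointing down it reaches from about 0.375 to 0.9 m from the base axis. Payload 3.1 kg.
Tool frame: the origin (TCP) lies midway between the tips of the shut fingers; the grasp point (between the pads) lies 19 mm behind it (manip.grip_depth is the distance from the TCP to the grasp point, in m); z points along the fingers, y is the line along which they close (so a half turn about z gives the same grasp; the last joint's range is limited). The gripper opens to 85 mm and grips with 20 to 120 N. Pads are 22 mm wide; open, the fingers measure 114 mm over their backs; the gripper's body (76 mm by 85 mm) begins 54 mm behind the grasp point. The pads swing forward as they close: fully open they stand 13 mm farther back than shut.
Start: joints at [0.954, 0.527, 1.433, -0, 1.181, -0.178], TCP at [0.265, 0.566, 0.231] pointing down, gripper open.
Joint ranges: [-3.08, 3.08], [-0.75, 2.2], [0.22, 2.44], [-1.43, 4.57], [0, 2.65], [-2.85, 2.85]. Speed limits (rad/s): [2.79, 2.79, 3.14, 3.14, 3.14, 3.14].

INTERFACE

Orientations are given as a unit quaternion [x, y, z, w].
In Python, from station import telemetry, snapshot, manip gives the robot as it stands. The module is installed in compiled form; this text tells all that it offers.
- The arm moves only by the shell command python3 -m crank 'ROWS' [OPENING] [FORCE]. ROWS is text: rows parted by semicolons, each of 6 numbers parted by spaces: the shift along the tool's x, y, z as a fraction of full scale, then the turn, a rotation vector about the tool's x, y, z as a fraction of full scale. A call has exactly 5 rows; each row shifts and turns the commanded pose from where the row before left it, along the tool's axes as they then stand; what a row does not reach is not made up. Full scale, the value 1, is 4 cm for a shift and 90 degrees for a turn. A row lasts 1/10 s, in which the tool goes at most 50 mm and 8.59 degrees, less where a joint would pass 70% of its speed; a pose out of reach is approached as far as the arm can. A call with a number of a shift or a turn outside -1 to 1 is refused whole. A call with a gripper value outside its range is refused whole. OPENING is the opening, from -1 (shut) to 1 (fully open), set as the call begins (- or left out, the last holds). The fingers move at their own pace and stop on an object; FORCE is the grip in N (left out, the last holds). Time passes only in rows, so rows that do not move let the fingers close, or fill a call up. It gives the time, the measured TCP pose, the force, the opening and the grip force at its end, in the units of the state.
- telemetry.sense(): the state, without advancing time (a new reading comes with each control period).
- snapshot(name): name is "scene" or "top" or "wrist"; returns a dict with "image" (480x640x3 uint8, red, green, blue), "depth" (480x640 float32, m along the optical axis (not along the pixel's ray), 0 where there is no reading), "camera_matrix" (3x3 intrinsics, pixels), "rvec" (rotation vector, rad) and "tvec" (3), from world to camera coordinates, as OpenCV has them. Camera axes: x right, y down, z forward; pixel columns grow to the right and rows downward; lengths in m; the calibration is good to about 2 mm. The wrist camera is an equidistant fisheye: a pixel r from the principal point sees the ray r / f radians off the axis. A picture is of the moment at which its call begins.
- manip.sign_off(): hands the job in; it is judged then, once.
The state is a dict: "t": time; "q": joint angles; "qd": joint speeds; "tau": joint torques, N m; "tcp_pos": TCP position; "tool_rot": TCP orientation; "force": force on the tool from outside, world axes, zero at the start; "ft_torque": the same for the moment, N m; "finger_gap": opening from 0.0 (shut) to 1.0 (fully open); "gripper_force": force on a finger pad.
Only numpy, scipy, OpenCV 4.12 (cv2) and the standard library are available. Lean on these libraries where they do the work, as an engineer would, in place of code of your own. Each camera call takes 0.05 s, during which the arm holds its last target. There are 200 camera calls.

TASK

Press the insert bearing fully home in its housing on the green bench press: first take the jar of screws out from under the lever and stand it upright on the desk, a good hand's width clear of where the lever comes down, then flip the red safety catch over by pushing its thumb tab all the way down, then pull the lever down by its black grip until the bearing is seated. Finish still holding the lever down firmly by its grip, so that the ram keeps pressing on the bearing. Do not disturb the other things on the desk.

Things in the scene. Friction and masses are not known exactly. Their poses are not given: they have to be found in the camera images.
- press: Green lever press, bolted down side-on: front to the robot's right, lever side to the robot, within 0.3 rad. Origin on the desk under the ram axis; x to its back, y to its lever side, z up. Foot x -75..115, y +-58, 12 mm high; head and column x -47..106, y +-34, to z 153; ram top z 188 at x = y = 0 (mm). A rack hangs over the desk beyond world x 0.60 m, above z 0.55 m.
- under_grip (a point): Fixed point on the desk under the end of the grip's stroke, (-107, 110, 0) mm in the press frame. The jar has to go away from here.
- press_lever (a joint): Lever angle q, rad: 0 up, locked; grows as the grip is pulled to the press's front (its -x) and down. Axis along press y at x 26, z 122 mm. Grip centre in the press frame: x = 26 - 150 sin(0.14+q), y = 110, z = 122 + 150 cos(0.14+q) mm. Bearing met at q 1.36 to 1.55, home (hard stop) at 1.91; pull a little past for a firm load. A spring lifts it (2 to 4 N at the grip); pressing adds 5 N.
- lever_grip: Black round cross-grip at the lever's end, 20 mm in diameter, 72 mm long, level along the press's y. Origin: its centre; y axis: its length. It revolves freely, so pinch it from above (fingers closing along the press's x); the hand need not turn. The 13 mm lever arm is 50 mm from its centre, on the press side. Starts at z 271 mm, ends at z 53 mm.
- press_catch (a joint): Angle of the red rocking safety catch, rad. 0: locked, nose in the notch of the disc on the lever's shaft, lever blocked. Grows as its thumb tab is pushed down (the nose lifts out), stop at 1.1. It stays where it is left (friction, about 1 N at the tab). Axis along the press's y at (82, 43, 146) mm of the press frame.
- catch_tab (a point): Middle of the top face of the catch's red thumb tab, a 26 x 22 mm pad behind the column, 63 mm from the hinge. Locked: at (125, 49, 192) mm in the press frame. Shut fingertips pushed straight down at x 133, y 49 mm of the press frame, from above the tab to z 135 mm, flip it over (about 1 rad).
- bearing: Steel insert bearing in the housing ring under the ram, 62 mm in diameter. Origin: centre of its underside. A tight fit that slides down only under the ram: starts 6 to 9 mm proud; home, its origin is 13.5 mm above the desk.
- ram: Steel ram with a hollow press cup at its foot, geared to the lever: 16.5 mm down per radian. Origin: centre of the cup's lower rim, 68 mm above the desk at rest.
- screw_jar: Clear jar of set screws with a red cap, 51 mm in diameter, 74 mm high, 0.2 to 0.4 kg, standing on the desk under the lever's stroke. Origin: the centre of its underside; z up. Take it across the body, fingertips about 25 mm above the desk.
- tape_measure: Yellow tape measure, 35 x 72 x 59 mm, on the mouse mat left of the press. Leave it alone.
- screwdriver: Red-handled screwdriver, 206 mm long, right of and behind the press. Leave it alone.
- black_marker: Black marker pen, 130 mm long, on the mouse mat left of the press. Leave it alone.
- tape_roll: Roll of brown tape, 105 mm in diameter, 48 mm high, at the right. Leave it alone.

How it is judged:
On the way, in this order (a step that is already met when the one before it is completed fails the run):
1. the jar of screws stands upright on the desk, its axis at least 85 mm from the point under the grip's end of stroke, with the catch still locked and the lever still up (horizontal distance between screw_jar and under_grip above 0.085 m and height (world z) of screw_jar below 0.008 m and angle between screw_jar's own z axis and vertical below 0.1 rad and linear speed of screw_jar below 0.03 m/s and contact force between the fingers and screw_jar below 0.1 N and value of joint press_catch below 0.3 rad and value of joint press_lever below 0.15 rad), for 0.2 s.
2. the safety catch is flipped over (past 0.8 rad) with the lever still up (value of joint press_catch above 0.8 rad and value of joint press_lever below 0.2 rad), for 0.2 s.
3. the lever is pulled down by its grip until the bearing is home (z of bearing in the frame of press below 0.0155 m and contact force between the fingers and lever_grip above 1 N), for 0.2 s.
At the end, for the whole second after the job is handed in: Bearing home (within 2 mm); fingers still on the lever's grip, lever past 1.8 rad, ram pressing on the bearing with over 15 N; catch past 0.8 rad; jar upright and at rest on the desk, its axis at least 85 mm from the point under the grip's end of stroke (all of step 3 and contact force between ram and bearing above 15 N and value of joint press_lever above 1.8 rad and value of joint press_catch above 0.8 rad and horizontal distance between screw_jar and under_grip above 0.085 m and height (world z) of screw_jar below 0.008 m and angle between screw_jar's own z axis and vertical below 0.1 rad and linear speed of screw_jar below 0.02 m/s); the arm keeps its last pose, push and grip.
It fails at once if the jar of screws is tipped over (angle between screw_jar's own z axis and vertical above 0.6 rad).
It fails at once if another thing on the desk is shifted by more than 30 mm (distance of any of tape_measure, screwdriver, black_marker, tape_roll from where it was at the start of the episode above 0.03 m).
It also fails if it takes over 64 s, if anything falls off the work surface, if the arm or the gripper's body presses on something with over 40 N, if the wrist force passes 120 N, or if a joint passes its speed limit or range.

## Working session

There is one attempt and no reset: what is moved stays moved. The work goes in short steps, Python scripts to look and compute and a shell command to move; the robot and the scene stay as the last step left them, time stands still between calls to the robot, and variables do not carry over. Pictures are saved under pics/ and viewed, at most 10 in all, crops included, and the job is handed in when it is done.

```bash
mkdir -p pics; ls; python3 - <<'E'
from station import telemetry, snapshot, manip
import cv2,numpy as np
print(telemetry.sense(), manip.grip_depth)
for n in ("scene","top"):
    s=snapshot(n); cv2.imwrite(f"pics/{n}0.png",s["image"][:,:,::-1]); np.savez(f"{n}0.npz",**s)
    R=cv2.Rodrigues(s["rvec"])[0]; print(n,s["camera_matrix"],(-R.T@s["tvec"].ravel()).round(3))
E
```

```text
pics
{'t': 0.0, 'q': array([ 9.53503129e-01,  5.28488003e-01,  1.43390664e+00,  5.21572074e-06,
        1.18139121e+00, -1.78496009e-01]), 'qd': array([ 0.00054498, -0.00159943, -0.00043492,  0.0017957 , -0.00028512,
        0.00079702]), 'tau': array([-1.32658646e-03, -4.42361748e+01, -1.78018463e+01, -3.28031347e-04,
        8.85247980e-03,  2.59861423e-06]), 'tcp_pos': array([0.26508005, 0.56520995, 0.23031882]), 'tool_rot': array([ 2.17643512e-01,  9.76027714e-01, -1.00999939e-03, -4.27132452e-04]), 'force': array([-0.52928992,  0.38668053,  0.45174992]), 'ft_torque': array([ 7.95711380e-06,  2.05720491e-02, -1.12212434e-02]), 'gripper_force': 0.0, 'finger_gap': 0.998191121760694} 0.0187
scene [[547.83857652   0.         307.76901095]
 [  0.         547.83857652 244.26430561]
 [  0.           0.           1.        ]] [0.107 0.117 1.213]
top [[597.8961078    0.         303.78674015]
 [  0.         597.8961078  235.67904566]
 [  0.           0.           1.        ]] [ 0.347 -0.113  1.416]
```

View pics/scene0.png

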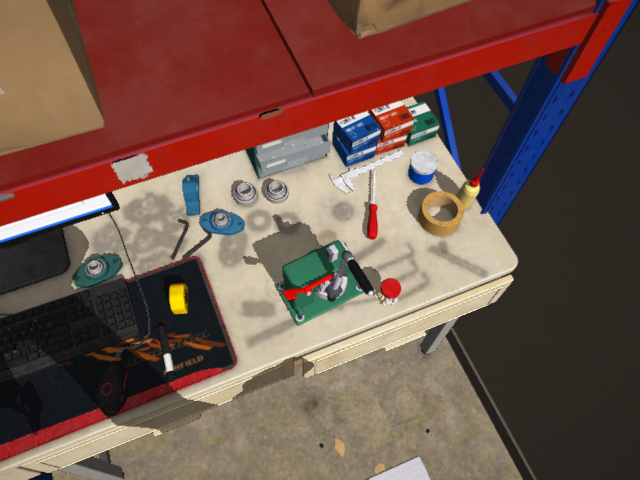

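View pics/top0.png

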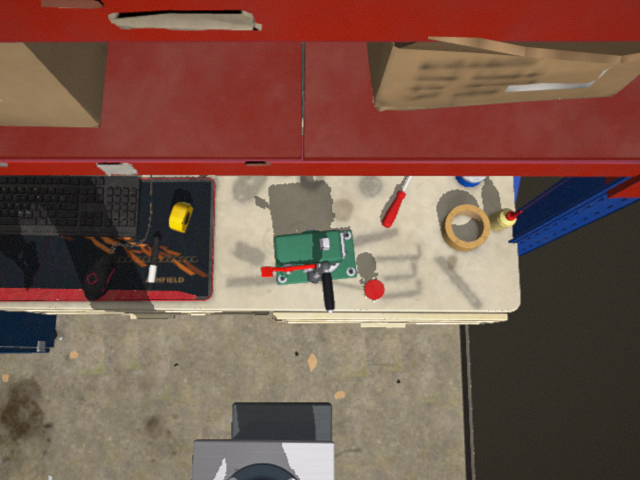

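The pictures show the press with its tab at top-view (267,271), its grip at (328,290) and the jar cap at (373,289). The desk edge is at row ~305, the tape roll at (467,228) and the screwdriver at (395,205).

```bash
cat > h.py <<'E'
import cv2,numpy as np
def load(n): return dict(np.load(n))
def cloud(s):
    d=s["depth"];K=s["camera_matrix"];R=cv2.Rodrigues(s["rvec"])[0]
    v,u=np.mgrid[:480,:640]
    P=np.stack([(u-K[0,2])/K[0,0]*d,(v-K[1,2])/K[1,1]*d,d],-1)
    return (P-s["tvec"].ravel())@R
def masks(s):
    h=cv2.cvtColor(s["image"],cv2.COLOR_RGB2HSV);H,S,V=[h[...,i].astype(int) for i in range(3)]
    return dict(red=((H<8)|(H>172))&(S>150)&(V>90),green=(H>60)&(H<95)&(S>90),dark=V<45)
def press_fit(w,p):
    a=w-w.mean(0);b=p-p.mean(0)
    th=np.arctan2((b[:,0]*a[:,1]-b[:,1]*a[:,0]).sum(),(b*a).sum())
    R=np.array([[np.cos(th),-np.sin(th)],[np.sin(th),np.cos(th)]])
    return th,R,w.mean(0)-R@p.mean(0)
E
python3 - <<'E'
from h import *
for n in("scene0","top0"):
    s=load(n+".npz");P=cloud(s);m=masks(s);X,Y,Z=P[...,0],P[...,1],P[...,2]
    box=(X>.3)&(X<.62)&(Y>-.35)&(Y<.15)&(s["depth"]>0)
    def show(k,M):
        q=P[M&box]; 
        if len(q)<5: print(n,k,len(q));return
        r=cv2.minAreaRect(q[:,:2].astype(np.float32)*1000)
        print(n,k,len(q),"med",np.median(q,0).round(4),"min",q.min(0).round(3),"max",q.max(0).round(3),"rect",np.round(r[0],1),np.round(r[1],1),round(r[2],1))
    show("head",m["green"]&(abs(Z-.153)<.006))
    show("foot",m["green"]&(abs(Z-.012)<.006))
    show("jarcap",m["red"]&(abs(Z-.074)<.008)&(Y<-.1))
    show("tab",m["red"]&(Z>.184)&(Z<.2))
    show("redcatch",m["red"]&(Z>.12)&(Z<.22))
    show("grip",m["dark"]&(Z>.262)&(Z<.29))
    show("jar any",(Z>.03)&(Z<.09)&(Y<-.18)&(X<.42))
E
```

```text
scene0 head 1394 med [ 0.5675 -0.0853  0.1541] min [ 0.532 -0.17   0.147] max [ 0.608 -0.027  0.159] rect [569.9 -99.5] [ 66.2 143.3] 5.2
scene0 foot 881 med [ 0.5314 -0.0985  0.0132] min [ 0.506 -0.201  0.006] max [ 0.619 -0.016  0.018] rect [ 570.1 -108.5] [114.  176.8] 5.4
scene0 jarcap 310 med [ 0.4878 -0.2476  0.0738] min [ 0.466 -0.271  0.066] max [ 0.512 -0.224  0.079] rect [ 488.6 -247.7] [43.6 45.3] 60.4
scene0 tab 106 med [ 0.5118 -0.0152  0.1934] min [ 0.501 -0.028  0.185] max [ 0.523 -0.003  0.2  ] rect [511.7 -15.4] [24.8 22.2] 86.6
scene0 redcatch 317 med [ 0.5203 -0.0493  0.169 ] min [ 0.501 -0.119  0.125] max [ 0.536 -0.003  0.201] rect [524.4 -60.7] [ 25.4 117.3] 14.2
scene0 grip 321 med [ 0.4627 -0.1378  0.2802] min [ 0.428 -0.149  0.273] max [ 0.522 -0.128  0.286] rect [ 475.3 -137.3] [93.8 18.7] 5.3
scene0 jar any 0
top0 head 1740 med [ 0.5674 -0.0945  0.1535] min [ 0.531 -0.172  0.147] max [ 0.606 -0.03   0.159] rect [570.7 -99.9] [ 68.3 141. ] 5.7
top0 foot 623 med [ 0.5356 -0.1756  0.0129] min [ 0.508 -0.211  0.006] max [ 0.617 -0.024  0.018] rect [ 560.3 -116.6] [ 91.8 186.8] 7.0
top0 jarcap 300 med [ 0.4892 -0.249   0.0733] min [ 0.467 -0.269  0.066] max [ 0.51  -0.228  0.082] rect [ 488.6 -248.8] [43. 41.] 0.0
top0 tab 100 med [ 0.5117 -0.016   0.1927] min [ 0.501 -0.029  0.184] max [ 0.522 -0.005  0.2  ] rect [511.7 -17.3] [19.1 24. ] 6.3
top0 redcatch 285 med [ 0.5206 -0.0445  0.1697] min [ 0.501 -0.118  0.148] max [ 0.532 -0.005  0.203] rect [517.5 -62.1] [ 19.7 114.2] 7.1
top0 grip 293 med [ 0.4649 -0.1406  0.2797] min [ 0.431 -0.15   0.273] max [ 0.498 -0.129  0.286] rect [ 464.2 -139.7] [67.6 16.5] 6.4
top0 jar any 0
```

```bash
python3 - <<'E'
from h import *
w=np.array([[.5117,-.0163],[.4640,-.1392],[.5690,-.0990]]);p=np.array([[125,49],[5.1,110],[31,0]])/1000.
th,R,t=press_fit(w,p);print(np.degrees(th),t,((w-t-p@R.T)*1000).round(1))
for k,v in dict(ug=(-107,110),push=(133,49),grip0=(5.1,110)).items(): print(k,(t+R@np.array(v)/1000).round(4))
for q in np.linspace(0,2.05,12):
    a=.14+q; x=.026-.15*np.sin(a); print(q.round(2),(t+R@[x,.110]).round(4),round(.122+.15*np.cos(a),4))
from scipy.spatial.transform import Rotation as Ro
print(Ro.from_quat([.217643,.976027,-.00101,-.00043]).as_matrix().round(3))
s=load("top0.npz");P=cloud(s);d=s["depth"]>0
h=cv2.cvtColor(s["image"],cv2.COLOR_RGB2HSV);X,Y,Z=[P[...,i] for i in range(3)]
for n,b in dict(desk_right=(abs(Z)<.01)&(X>.35)&(X<.75)&d&(Y<.1),roll=(Z>.035)&(Z<.06)&(Y<-.35)&(Y>-.58)&d&(X<.75)).items():
    q=P[b];print(n,q.min(0).round(3),q.max(0).round(3))
E
```

```text
96.72636989395583 [ 0.57382496 -0.13195593] [[ 1.2 -2.7]
 [ 0.   0.6]
 [-1.2  2.2]]
ug [ 0.4771 -0.2511]
push [ 0.5096 -0.0056]
grip0 [ 0.464  -0.1398]
0.0 [ 0.464  -0.1398] 0.2705
0.19 [ 0.4672 -0.1668] 0.2641
0.37 [ 0.4702 -0.1921] 0.2527
0.56 [ 0.4728 -0.2149] 0.2368
0.75 [ 0.4751 -0.2344] 0.2169
0.93 [ 0.477  -0.2498] 0.1938
1.12 [ 0.4783 -0.2608] 0.1681
1.3 [ 0.479  -0.2668] 0.1409
1.49 [ 0.4791 -0.2677] 0.113
1.68 [ 0.4786 -0.2635] 0.0854
1.86 [ 0.4775 -0.2542] 0.0591
2.05 [ 0.4758 -0.2403] 0.0349
[[-0.905  0.425 -0.001]
 [ 0.425  0.905 -0.002]
 [ 0.    -0.002 -1.   ]]
desk_right [ 0.35  -0.684 -0.01 ] [0.75 0.1  0.01]
roll [ 0.589 -0.579  0.035] [ 0.75  -0.417  0.06 ]
```

```bash
python3 -m crank '0 0 -0.7 0 0 -0.0884;0 0 -0.7 0 0 -0.0884;0 0 -0.7 0 0 -0.0884;0 0 -0.7 0 0 -0.0884;0 0 0 0 0 0' 1 60; cat >> h.py <<'E'
def st(goal=None):
    from station import telemetry
    from scipy.spatial.transform import Rotation as Ro
    s=telemetry.sense();R=Ro.from_quat(s["tool_rot"]).as_matrix()
    print("t",round(s["t"],2),"tcp",s["tcp_pos"].round(4),"yaw_y",np.degrees(np.arctan2(R[1,1],R[0,1])).round(2),"z",R[:,2].round(4),"F",s["force"].round(1),"gap",round(s["finger_gap"],3),"gf",round(s["gripper_force"],1),"q6",s["q"].round(2)[[0,5]])
    if goal is not None: print("units",((R.T@(np.array(goal)-s["tcp_pos"]))/.04).round(3))
E
python3 -c "
from h import *;st((.4887,-.248,.343))"
```

```text
t: 0.6
tcp_pos: [0.2667, 0.5676, 0.3477]
tool_rot: [-0.059, 0.998, 0.003, 0.003]
force: [0.6, -0.4, 0.3]
finger_gap: 1.004
gripper_force: 0.0
t 0.6 tcp [0.2667 0.5676 0.3477] yaw_y 96.75 z [ 0.0051  0.0072 -1.    ] F [ 0.6 -0.4  0.3] gap 1.004 gf 0.0 q6 [ 0.95 -0.73]
units [-3.117e+00 -2.090e+01 -2.000e-03]
```

```bash
for i in 1 2 3 4; do python3 -m crank '-0.125 -0.836 0 0 0 0;-0.125 -0.836 0 0 0 0;-0.125 -0.836 0 0 0 0;-0.125 -0.836 0 0 0 0;-0.125 -0.836 0 0 0 0' >/dev/null; done;  python3 -m crank '-0.125 -0.836 0 0 0 0;-0.125 -0.836 0 0 0 0;-0.125 -0.836 0 0 0 0;-0.125 -0.836 0 0 0 0;-0.125 -0.836 0 0 0 0'; python3 -m crank '0 0 0 0 0 0;0 0 0 0 0 0;0 0 0 0 0 0;0 0 0 0 0 0;0 0 0 0 0 0' >/dev/null; python3 -c "
from h import *;st((.4887,-.248,.023))"
```

```text
t: 3.1
tcp_pos: [0.4865, -0.2509, 0.3417]
tool_rot: [-0.057, 0.998, 0.001, -0.001]
force: [-0.6, 0.4, 0.0]
finger_gap: 1.003
gripper_force: 0.0
t 3.6 tcp [ 0.4868 -0.2489  0.3435] yaw_y 96.74 z [-0.e+00  1.e-04 -1.e+00] F [ 0.  -0.8 -0.4] gap 1.001 gf 0.0 q6 [-0.68 -2.37]
units [-0.051  0.016  8.011]
```

```bash
python3 -m crank '-0.05 0.016 0.6 0 0 0;0 0 0.6 0 0 0;0 0 0.6 0 0 0;0 0 0.6 0 0 0;0 0 0.6 0 0 0'; python3 -m crank '0 0 0.5 0 0 0;0 0 0.5 0 0 0;0 0 0.5 0 0 0;0 0 0.5 0 0 0;0 0 0.5 0 0 0'; python3 -m crank '0 0 0.5 0 0 0;0 0 0.5 0 0 0;0 0 0.5 0 0 0;0 0 0.5 0 0 0;0 0 0.5 0 0 0';python3 -c "
from h import *;st((.4887,-.248,.023))
from station import snapshot
for n in ('scene','wrist'):
    s=snapshot(n); cv2.imwrite(f'pics/{n}1.png',s['image'][:,:,::-1])"
```

```text
t: 4.1
tcp_pos: [0.489, -0.2485, 0.2229]
tool_rot: [-0.059, 0.998, -0.0, 0.0]
force: [0.7, 0.1, -0.6]
finger_gap: 1.001
gripper_force: 0.0
t: 4.6
tcp_pos: [0.4892, -0.2487, 0.123]
tool_rot: [-0.059, 0.998, -0.0, 0.0]
force: [0.5, -0.4, -0.6]
finger_gap: 1.005
gripper_force: 0.0
t: 5.1
tcp_pos: [0.4894, -0.2489, 0.023]
tool_rot: [-0.059, 0.998, -0.0, 0.0]
force: [0.7, -0.6, -0.6]
finger_gap: 0.999
gripper_force: 0.0
t 5.1 tcp [ 0.4894 -0.2489  0.023 ] yaw_y 96.72 z [ 1.e-03 -8.e-04 -1.e+00] F [ 0.7 -0.6 -0.6] gap 0.999 gf 0.0 q6 [-0.67 -2.36]
units [0.014 0.024 0.   ]
```

View pics/wrist1.png

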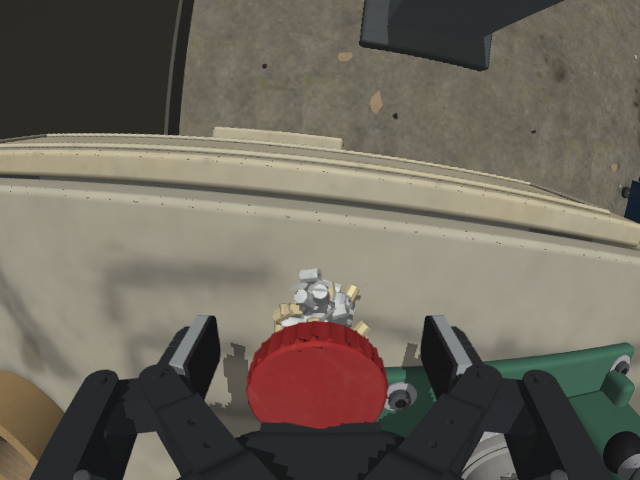

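The wrist view shows the jar cap (317,385) centred between the open pads (205 and 438), so I'll close and lift slightly.

```bash
python3 -m crank '0 0 0 0 0 0;0 0 0 0 0 0;0 0 0 0 0 0;0 0 0 0 0 0;0 0 0 0 0 0' -1 45; python3 -m crank '0 0 0 0 0 0;0 0 0 0 0 0;0 0 0 0 0 0;0 0 0 0 0 0;0 0 -0.1 0 0 0'; python3 -m crank '0 0 -0.3 0 0 0;0 0 -0.3 0 0 0;0 0 -0.3 0 0 0;0 0 0 0 0 0;0 0 0 0 0 0';python3 -c "
from h import *;st((.491,-.385,.023))"
```

```text
t: 5.7
tcp_pos: [0.4896, -0.2494, 0.0249]
tool_rot: [-0.058, 0.998, -0.001, 0.001]
force: [0.5, 1.6, 6.7]
finger_gap: 0.577
gripper_force: 46.8
t: 6.2
tcp_pos: [0.4888, -0.2491, 0.0277]
tool_rot: [-0.058, 0.998, -0.0, 0.0]
force: [0.5, 0.2, -2.4]
finger_gap: 0.576
gripper_force: 47.3
t: 6.7
tcp_pos: [0.4891, -0.2493, 0.064]
tool_rot: [-0.058, 0.998, -0.0, 0.0]
force: [0.6, -0.0, -3.9]
finger_gap: 0.571
gripper_force: 47.5
t 6.7 tcp [ 0.4891 -0.2493  0.064 ] yaw_y 96.68 z [ 1.e-03 -8.e-04 -1.e+00] F [ 0.6 -0.  -3.9] gap 0.571 gf 47.5 q6 [-0.68 -2.36]
units [ 0.347 -3.373  1.027]
```

```bash
python3 -m crank '0.06 -0.48 0 0 0 0;0.06 -0.48 0 0 0 0;0.06 -0.48 0 0 0 0;0.06 -0.48 0 0 0 0;0.06 -0.48 0 0 0 0'; python3 -m crank '0.05 -0.48 0 0 0 0;0 -0.48 0 0 0 0;0 0 0 0 0 0;0 0 0.3 0 0 0;0 0 0.3 0 0 0'; python3 -m crank '0 0 0.2 0 0 0;0 0 0.1 0 0 0;0 0 0.08 0 0 0;0 0 0 0 0 0;0 0 0 0 0 0';python3 -c "
from h import *;st((.491,-.385,.024))"
```

```text
t: 7.2
tcp_pos: [0.4878, -0.3482, 0.063]
tool_rot: [-0.058, 0.998, -0.0, -0.0]
force: [1.1, -0.8, -4.7]
finger_gap: 0.575
gripper_force: 47.5
t: 7.7
tcp_pos: [0.49, -0.3833, 0.0383]
tool_rot: [-0.058, 0.998, 0.001, -0.0]
force: [-0.8, 0.4, -3.4]
finger_gap: 0.579
gripper_force: 47.6
t: 8.2
tcp_pos: [0.49, -0.3828, 0.025]
tool_rot: [-0.059, 0.998, 0.001, -0.001]
force: [-2.5, 4.1, 5.7]
finger_gap: 0.579
gripper_force: 48.5
t 8.2 tcp [ 0.49   -0.3828  0.025 ] yaw_y 96.73 z [-0.0016  0.002  -1.    ] F [-2.5  4.1  5.7] gap 0.579 gf 48.5 q6 [-0.84 -2.53]
units [-0.018 -0.058  0.024]
```

```bash
python3 -m crank '0 0 0 0 0 0;0 0 0 0 0 0;0 0 0 0 0 0;0 0 0 0 0 0;0 0 0 0 0 0' 1; python3 -m crank '0 0 -0.3 0 0 0;0 0 -0.5 0 0 0;0 0 -0.7 0 0 0;0 0 -0.9 0 0 0;0 0 -0.9 0 0 0'; python3 -m crank '0 0 -0.9 0 0 0;0 0 -0.9 0 0 0;0 0 -0.9 0 0 0;0 0 -0.9 0 0 0;0 0 -0.9 0 0 0' -1; python3 -c "
from h import *;st((.5096,-.0056,.343))
from station import snapshot
for n in ('scene','top'):
    s=snapshot(n); np.savez(n+'1.npz',**s); cv2.imwrite(f'pics/{n}2.png',s['image'][:,:,::-1])
    P=cloud(s);m=masks(s)['red']&(abs(P[...,2]-.074)<.01)&(P[...,1]<-.2)&(P[...,1]>-.5)&(P[...,0]<.6);q=P[m];print(len(q),np.median(q,0),q.min(0),q.max(0))"
```

```text
t: 8.7
tcp_pos: [0.4907, -0.3844, 0.024]
tool_rot: [-0.058, 0.998, -0.0, 0.0]
force: [-0.2, -0.6, -0.1]
finger_gap: 0.998
gripper_force: 0.0
t: 9.2
tcp_pos: [0.4904, -0.3841, 0.1579]
tool_rot: [-0.058, 0.998, 0.0, -0.0]
force: [1.0, -0.3, -1.6]
finger_gap: 0.995
gripper_force: 0.0
t: 9.7
tcp_pos: [0.4902, -0.3838, 0.3387]
tool_rot: [-0.058, 0.998, -0.0, 0.0]
force: [1.0, -0.2, 0.1]
finger_gap: 0.142
gripper_force: 0.0
t 9.7 tcp [ 0.4902 -0.3838  0.3387] yaw_y 96.68 z [ 6.e-04 -7.e-04 -1.e+00] F [ 1.  -0.2  0.1] gap 0.142 gf 0.0 q6 [-0.84 -2.53]
units [-1.582  9.335 -0.115]
  return _methods._mean(a, axis=axis, dtype=dtype,
  ret = um.true_divide(
Traceback (most recent call last):
ValueError: zero-size array to reduction operation minimum which has no identity
```

View pics/scene2.png

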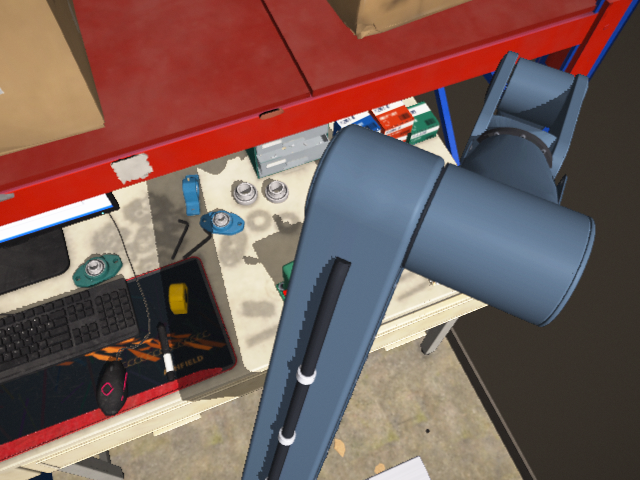

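```bash
python3 -m crank '-0.132 0.778 0 0 0 0;-0.132 0.778 0 0 0 0;-0.132 0.778 0 0 0 0;-0.132 0.778 0 0 0 0;-0.132 0.778 0 0 0 0' -1; python3 -m crank '-0.132 0.778 0 0 0 0;-0.132 0.778 0 0 0 0;-0.132 0.778 0 0 0 0;-0.132 0.778 0 0 0 0;-0.132 0.778 0 0 0 0'; python3 -m crank '-0.132 0.778 0 0 0 0;-0.132 0.778 0 0 0 0;0 0 0.7 0 0 0;0 0 0.7 0 0 0;0 0 0 0 0 0'; python3 -c "
from h import *;st((.5096,-.0056,.215))
from station import snapshot
for n in ('scene','top'):
    s=snapshot(n); np.savez(n+'1.npz',**s); cv2.imwrite(f'pics/{n}3.png',s['image'][:,:,::-1])
    P=cloud(s);m=masks(s)['red']&(abs(P[...,2]-.074)<.01)&(P[...,1]<-.2)&(P[...,1]>-.5)&(P[...,0]<.6);q=P[m];print(len(q)); len(q) and print(np.median(q,0),q.min(0),q.max(0))"
```

```text
t: 10.25
tcp_pos: [0.4983, -0.2252, 0.3368]
tool_rot: [-0.058, 0.998, -0.0, 0.0]
force: [0.5, 1.0, -0.9]
finger_gap: -0.005
gripper_force: 0.0
t: 10.75
tcp_pos: [0.5064, -0.0676, 0.3368]
tool_rot: [-0.058, 0.998, -0.0, 0.0]
force: [0.9, 0.0, 0.3]
finger_gap: -0.0
gripper_force: 0.0
t: 11.25
tcp_pos: [0.5072, -0.0049, 0.2775]
tool_rot: [-0.059, 0.998, 0.001, -0.004]
force: [-1.2, -1.1, -0.7]
finger_gap: -0.001
gripper_force: 0.0
t 11.25 tcp [ 0.5072 -0.0049  0.2775] yaw_y 96.73 z [-0.0074  0.0016 -1.    ] F [-1.2 -1.1 -0.7] gap -0.001 gf 0.0 q6 [-0.23 -1.92]
units [-0.07  -0.028  1.563]
299
[ 0.48843228 -0.38089739  0.0739447 ] [ 0.46808439 -0.40599393  0.0645492 ] [ 0.51194547 -0.35921135  0.07972008]
315
[ 0.49025257 -0.38234404  0.07337393] [ 0.46809378 -0.40366706  0.06552864] [ 0.51088633 -0.36031628  0.08148306]
```

View pics/scene3.png

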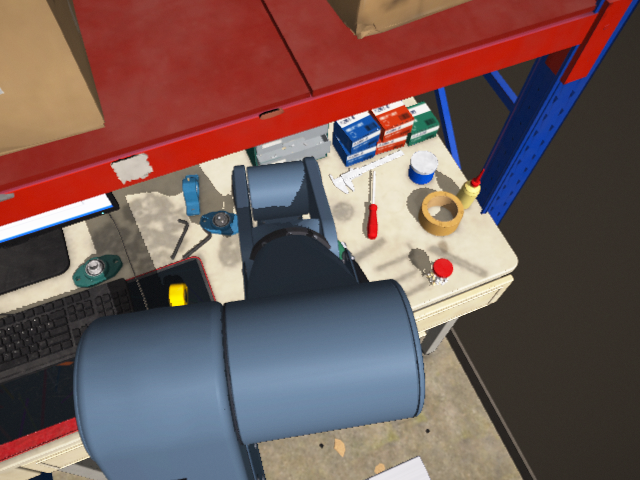

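Jar cap is at (443,268), upright at (0.489,-0.382), well clear. Next I push the tab.

```bash
python3 -m crank '-0.07 -0.05 0.4 0 0 0;0 0 0.4 0 0 0;0 0 0.4 0 0 0;0 0 0.36 0 0 0;0 0 0 0 0 0' -1; python3 -m crank '0 0 0.3 0 0 0;0 0 0.3 0 0 0;0 0 0.3 0 0 0;0 0 0.3 0 0 0;0 0 0.3 0 0 0';python3 -m crank '0 0 0.3 0 0 0;0 0 0.2 0 0 0;0 0 0 0 0 0;0 0 0 0 0 0;0 0 0 0 0 0'; python3 -c "
from h import *;st((.5096,-.0066,.135))"
```

```text
t: 11.85
tcp_pos: [0.513, -0.008, 0.2179]
tool_rot: [-0.058, 0.998, 0.0, -0.0]
force: [0.3, 0.2, 0.4]
finger_gap: 0.0
gripper_force: 0.0
t: 12.35
tcp_pos: [0.513, -0.0075, 0.1567]
tool_rot: [-0.058, 0.998, 0.0, -0.0]
force: [-0.8, 0.8, 1.6]
finger_gap: -0.001
gripper_force: 0.8
t: 12.85
tcp_pos: [0.513, -0.0077, 0.1374]
tool_rot: [-0.058, 0.998, -0.0, -0.0]
force: [0.4, 0.5, -0.3]
finger_gap: -0.003
gripper_force: 0.0
t 12.85 tcp [ 0.513  -0.0077  0.1374] yaw_y 96.68 z [-4.e-04 -0.e+00 -1.e+00] F [ 0.4  0.5 -0.3] gap -0.003 gf 0.0 q6 [-0.23 -1.92]
units [0.08  0.036 0.059]
```

```bash
python3 -m crank '0 0 0.15 0 0 0;0 0 0 0 0 0;0 0 0 0 0 0;0 0 -0.5 0 0 0;0 0 -0.7 0 0 0' -1; python3 -m crank '0 0 -0.8 0 0 0;0 0 -0.8 0 0 0;0 0.5 -0.8 0 0 0;0 0.8 -0.8 0 0 0;0 0.8 -0.8 0 0 0';python3 -m crank '0 0.8 0 0 0 0;0 0.8 0 0 0 0;0 0.8 0 0 0 0;0 0.8 0 0 0 0;0 0.8 0 0 0 0' 1; python3 -c "
from h import *;st((.464,-.1398,.343))
from station import snapshot
for n in ('scene','top'):
    s=snapshot(n); np.savez(n+'4.npz',**s); cv2.imwrite(f'pics/{n}4.png',cv2.resize(s['image'][180:330,200:400,::-1],(800,600)))
    P=cloud(s);X,Y,Z=[P[...,i] for i in range(3)];m=masks(s)['red']&(Z>.05)&(Z<.25)&(X<.6)&(X>.4)&(Y>-.15)&(Y<.04);q=P[m];print('red',len(q)); len(q) and print(q[q[:,1]>q[:,1].max()-.03].mean(0),q[q[:,1]<q[:,1].min()+.03].mean(0))
    m=masks(s)['dark']&(Z>.262)&(Z<.29)&(X>.4)&(X<.52)&(Y>-.2)&(Y<-.1);q=P[m];print(len(q));len(q)>4 and print(np.median(q,0),q.min(0),q.max(0))"
```

```text
t: 13.35
tcp_pos: [0.5119, -0.0074, 0.1795]
tool_rot: [-0.058, 0.998, 0.0, -0.001]
force: [0.2, -0.4, 0.4]
finger_gap: -0.002
gripper_force: 0.0
t: 13.85
tcp_pos: [0.5029, 0.0763, 0.3408]
tool_rot: [-0.058, 0.998, -0.0, 0.0]
force: [0.9, 0.7, -0.1]
finger_gap: 0.002
gripper_force: 0.0
t: 14.35
tcp_pos: [0.4842, 0.2359, 0.3394]
tool_rot: [-0.058, 0.998, -0.0, -0.0]
force: [0.8, 0.0, -0.2]
finger_gap: 0.849
gripper_force: 0.0
t 14.35 tcp [0.4842 0.2359 0.3394] yaw_y 96.69 z [-1.e-04 -2.e-04 -1.e+00] F [ 0.8  0.  -0.2] gap 0.849 gf 0.0 q6 [ 0.25 -1.44]
units [ 1.595 -9.271 -0.087]
red 301
[ 0.51096253 -0.00286553  0.13285905] [ 0.52098662 -0.05697057  0.17860741]
318
[ 0.46246157 -0.13756056  0.28039749] [ 0.42909703 -0.15010895  0.27286206] [ 0.49959187 -0.12789498  0.28601954]
red 212
[ 0.51061501 -0.00348842  0.1324892 ] [ 0.52110541 -0.05816919  0.18172979]
292
[ 0.46486777 -0.14056033  0.2800637 ] [ 0.43079576 -0.1502391   0.27333509] [ 0.49788475 -0.12916717  0.28677551]
```

View pics/top4.png

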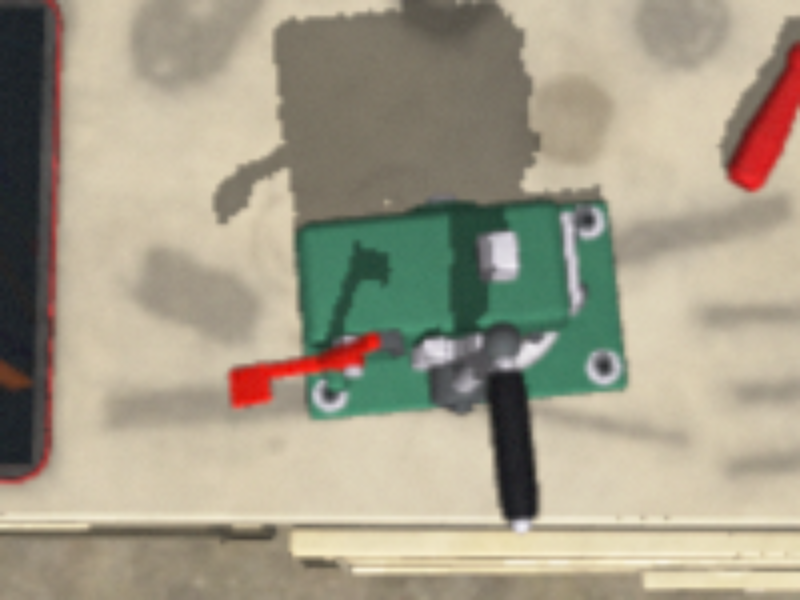

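Top crop: catch tab (250,388) now low (z 0.133), nose lifted — flipped to ≈1.03 rad; grip at (515,450) unmoved. On to the grip.

```bash
python3 -m crank '0.145 -0.773 -0.05 0 0 0;0.145 -0.773 -0.05 0 0 0;0.145 -0.773 0 0 0 0;0.145 -0.773 0 0 0 0;0.145 -0.773 0 0 0 0' 1 100 >/dev/null; python3 -m crank '0.145 -0.773 0 0 0 0;0.145 -0.773 0 0 0 0;0.145 -0.773 0 0 0 0;0.145 -0.773 0 0 0 0;0.145 -0.773 0 0 0 0' > /dev/null;python3 -m crank '0.145 -0.773 0 0 0 0;0.145 -0.773 0 0 0 0;0 0 0 0 0 0;0 0 0 0 0 0;0 0 0 0 0 0'; python3 -c "
from h import *;st((.458,-.1402,.249))"
```

```text
t: 15.95
tcp_pos: [0.4583, -0.1414, 0.3435]
tool_rot: [-0.058, 0.998, 0.0, -0.0]
force: [-0.2, -0.3, -0.2]
finger_gap: 1.003
gripper_force: 0.0
t 15.95 tcp [ 0.4583 -0.1414  0.3435] yaw_y 96.69 z [-6.e-04  6.e-04 -1.e+00] F [-0.2 -0.3 -0.2] gap 1.003 gf 0.0 q6 [-0.53 -2.22]
units [2.000e-03 2.800e-02 2.363e+00]
```

```bash
python3 -m crank '0 0.03 0.5 0 0 0;0 0 0.5 0 0 0;0 0 0.5 0 0 0;0 0 0.5 0 0 0;0 0 0.36 0 0 0' 1 80; python3 -m crank '0 0 0 0 0 0;0 0 0 0 0 0;0 0 0 0 0 0;0 0 0 0 0 0;0 0 0 0 0 0' -1;python3 -m crank '0 0 0 0 0 0;0 0 0 0 0 0;0 0 0 0 0 0;0 0 0 0 0 0;0 0 0 0 0 0'; python3 -c "
from h import *;st((.458,-.1402,.249))
p0=None
from station import telemetry
c=telemetry.sense()['tcp_pos']
# steps in tool units along the arc
f=lambda q:np.array([-.15*np.sin(.14+q),.15*np.cos(.14+q)])
qs=np.arange(0,2.11,.1)
for a,b in zip(qs[:-1],qs[1:]): d=(f(b)-f(a))/.04; print(round(b,1),'y',d[0].round(3),'z',-d[1].round(3))"
```

```text
t: 16.45
tcp_pos: [0.458, -0.1391, 0.2482]
tool_rot: [-0.059, 0.998, 0.001, -0.001]
force: [-0.9, -0.6, -0.6]
finger_gap: 0.998
gripper_force: 0.0
t: 16.95
tcp_pos: [0.4591, -0.1409, 0.2503]
tool_rot: [-0.058, 0.998, -0.001, 0.001]
force: [-0.9, 0.6, 2.8]
finger_gap: 0.211
gripper_force: 77.9
t: 17.45
tcp_pos: [0.4591, -0.1411, 0.2503]
tool_rot: [-0.058, 0.998, -0.001, 0.001]
force: [-0.8, 0.9, 5.3]
finger_gap: 0.209
gripper_force: 78.0
t 17.45 tcp [ 0.4591 -0.1411  0.2503] yaw_y 96.66 z [ 0.0017 -0.0011 -1.    ] F [-0.8  0.9  5.3] gap 0.209 gf 78.0 q6 [-0.53 -2.22]
units [0.024 0.027 0.031]
0.1 y -0.368 z 0.071
0.2 y -0.359 z 0.107
0.3 y -0.347 z 0.143
0.4 y -0.331 z 0.176
0.5 y -0.311 z 0.209
0.6 y -0.289 z 0.239
0.7 y -0.264 z 0.266
0.8 y -0.236 z 0.291
0.9 y -0.206 z 0.313
1.0 y -0.173 z 0.332
1.1 y -0.139 z 0.348
1.2 y -0.104 z 0.36
1.3 y -0.067 z 0.369
1.4 y -0.03 z 0.374
1.5 y 0.007 z 0.375
1.6 y 0.045 z 0.372
1.7 y 0.082 z 0.366
1.8 y 0.118 z 0.356
1.9 y 0.153 z 0.342
2.0 y 0.186 z 0.325
2.1 y 0.218 z 0.305
```

```bash
python3 -m crank '0 -0.368 0.071 0 0 0;0 -0.359 0.107 0 0 0;0 -0.347 0.143 0 0 0;0 -0.331 0.176 0 0 0;0 -0.311 0.209 0 0 0'; python3 -c "
from h import *;st((.4715,-.2086,.219))"
```

```text
t: 17.95
tcp_pos: [0.4664, -0.2105, 0.2214]
tool_rot: [-0.058, 0.998, -0.001, -0.0]
force: [-2.1, -1.8, 3.7]
finger_gap: 0.21
gripper_force: 78.0
t 17.95 tcp [ 0.4664 -0.2105  0.2214] yaw_y 96.68 z [-0.    -0.002 -1.   ] F [-2.1 -1.8  3.7] gap 0.21 gf 78.0 q6 [-0.64 -2.33]
units [-0.132  0.032  0.061]
```

```bash
python3 -m crank '0 -0.289 0.239 0 0 0;0 -0.264 0.266 0 0 0;0 -0.236 0.291 0 0 0;0 -0.206 0.313 0 0 0;0 -0.173 0.332 0 0 0'; python3 -m crank '0 -0.139 0.348 0 0 0;0 -0.104 0.36 0 0 0;0 -0.067 0.369 0 0 0;0 -0.03 0.374 0 0 0;0 0.007 0.375 0 0 0'; python3 -c "
from h import *;st()"
```

```text
t: 18.45
tcp_pos: [0.4713, -0.2569, 0.1627]
tool_rot: [-0.058, 0.998, -0.001, -0.001]
force: [-3.6, -2.1, 3.4]
finger_gap: 0.21
gripper_force: 78.0
t: 18.95
tcp_pos: [0.4727, -0.2692, 0.0891]
tool_rot: [-0.058, 0.998, 0.0, -0.001]
force: [-3.5, -1.5, 7.5]
finger_gap: 0.208
gripper_force: 78.3
t 18.95 tcp [ 0.4727 -0.2692  0.0891] yaw_y 96.66 z [-1.5e-03  1.0e-04 -1.0e+00] F [-3.5 -1.5  7.5] gap 0.208 gf 78.3 q6 [-0.72 -2.41]
```

```bash
python3 -m crank '0 0.022 0.187 0 0 0;0 0.022 0.186 0 0 0;0 0.041 0.183 0 0 0;0 0.041 0.183 0 0 0;0 0.059 0.178 0 0 0'; python3 -m crank '0 0.059 0.178 0 0 0;0 0.077 0.171 0 0 0;0 0.076 0.171 0 0 0;0 0 0 0 0 0;0 0 0 0 0 0'; python3 -c "
from h import *;st((.4771,-.2511,.033))"
```

```text
t: 19.45
tcp_pos: [0.472, -0.2618, 0.0536]
tool_rot: [-0.058, 0.998, -0.0, -0.0]
force: [-5.5, -3.5, 6.8]
finger_gap: 0.212
gripper_force: 78.3
t: 19.95
tcp_pos: [0.471, -0.2529, 0.0326]
tool_rot: [-0.058, 0.998, 0.0, -0.001]
force: [-4.5, -3.6, 4.1]
finger_gap: 0.212
gripper_force: 78.1
t 19.95 tcp [ 0.471  -0.2529  0.0326] yaw_y 96.69 z [-1.2e-03  4.0e-04 -1.0e+00] F [-4.5 -3.6  4.1] gap 0.212 gf 78.1 q6 [-0.7  -2.39]
units [-0.156  0.027 -0.009]
```

```bash
python3 -m crank '0 0.06 0.12 0 0 0;0 0.06 0.12 0 0 0;0 0 0 0 0 0;0 0 0 0 0 0;0 0 0 0 0 0'; python3 -c "
from h import *;st((.4771,-.2511,.033))"
```

```text
t: 20.45
tcp_pos: [0.4708, -0.249, 0.0251]
tool_rot: [-0.058, 0.998, -0.001, 0.0]
force: [-6.3, -2.7, 18.8]
finger_gap: 0.207
gripper_force: 79.5
t 20.45 tcp [ 0.4708 -0.249   0.0251] yaw_y 96.71 z [ 3.0e-04 -1.6e-03 -1.0e+00] F [-6.3 -2.7 18.8] gap 0.207 gf 79.5 q6 [-0.7  -2.38]
units [-0.15  -0.071 -0.196]
```

```bash
python3 -m crank '0 0.03 0.08 0 0 0;0 0.03 0.08 0 0 0;0 0 0 0 0 0;0 0 0 0 0 0;0 0 0 0 0 0'; python3 -m crank '0 0 0 0 0 0;0 0 0 0 0 0;0 0 0 0 0 0;0 0 0 0 0 0;0 0 0 0 0 0'; python3 -c "
from h import *;st((.4771,-.2511,.033))
from station import snapshot
s0=load('top0.npz');P0=cloud(s0)
for n in ('scene','top','wrist'):
    s=snapshot(n);cv2.imwrite(f'pics/{n}5.png',s['image'][:,:,::-1])
    if n=='wrist':continue
    P=cloud(s);X,Y,Z=[P[...,i] for i in range(3)];r=masks(s)['red']
    m=r&(Z>.05)&(Z<.25)&(X<.6)&(X>.4)&(Y>-.15)&(Y<.04);q=P[m];print('red',len(q)); len(q)>3 and print(q[q[:,1]>q[:,1].max()-.03].mean(0))
    m=r&(abs(Z-.074)<.01)&(Y<-.3)&(Y>-.5)&(X<.6);q=P[m];print('jar',len(q)); len(q)>3 and print(np.median(q,0))
    m=(abs(Z-.18)<.03)&(X>.55)&(X<.6)&(abs(Y+.132)<.02);q=P[m];print('ram',len(q)); len(q)>3 and print(np.percentile(q[:,2],[50,90]))
"
```

```text
t: 20.95
tcp_pos: [0.4707, -0.2463, 0.0204]
tool_rot: [-0.058, 0.998, -0.001, 0.0]
force: [-9.1, -1.1, 31.9]
finger_gap: 0.21
gripper_force: 80.8
t: 21.45
tcp_pos: [0.4707, -0.2463, 0.0204]
tool_rot: [-0.058, 0.998, -0.001, 0.0]
force: [-9.4, -0.4, 31.4]
finger_gap: 0.211
gripper_force: 80.8
t 21.45 tcp [ 0.4707 -0.2463  0.0204] yaw_y 96.7 z [ 0.001  -0.0018 -1.    ] F [-9.4 -0.4 31.4] gap 0.211 gf 80.8 q6 [-0.69 -2.38]
units [-0.146 -0.138 -0.314]
red 0
jar 50
[ 0.47561723 -0.39210027  0.07371262]
ram 0
red 0
jar 314
[ 0.4900836  -0.38219756  0.07348389]
ram 86
[0.15454218 0.15720483]
```

View pics/wrist5.png

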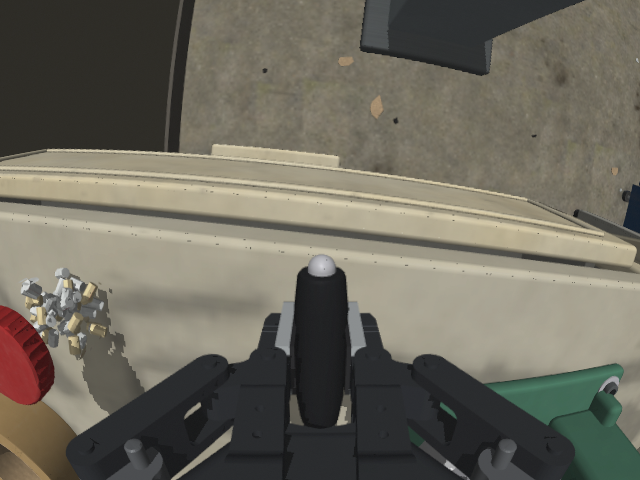

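The wrist view shows the grip (320,345) squarely between the pads, with the jar (20,355) standing clear. I'll check the grip height from wrist depth before handing in.

```bash
python3 - <<'E'
from h import *; st()
from station import snapshot
s=snapshot("wrist");K=s["camera_matrix"];R=cv2.Rodrigues(s["rvec"])[0]
def pt(u,v):
    d=np.median(s["depth"][v-2:v+3,u-2:u+3]);a=np.array([(u-K[0,2])/K[0,0],(v-K[1,2])/K[1,1]]);r=np.hypot(*a)
    xy=a/r*np.tan(r)*d
    return (R.T@(np.array([*xy,d])-s["tvec"].ravel())).round(4)
for n,p in dict(ball=(321,265),grip1=(320,300),grip2=(320,340),grip3=(320,380),desk=(200,270),foot=(520,400),cap=(20,360)).items(): print(n,pt(*p))
E
```

```text
t 21.6 tcp [ 0.4706 -0.2463  0.0204] yaw_y 96.7 z [ 0.001  -0.0018 -1.    ] F [-9.4 -1.6 31.7] gap 0.21 gf 80.8 q6 [-0.69 -2.38]
ball [ 0.435  -0.2491  0.0463]
grip1 [ 0.4457 -0.2482  0.0513]
grip2 [ 0.4612 -0.2463  0.0522]
grip3 [ 0.4797 -0.2442  0.052 ]
desk [ 0.4627 -0.3056  0.0008]
foot [ 0.5234 -0.1165  0.0129]
cap [ 0.4818 -0.3661  0.0733]
```

```bash
python3 -c "
from station import manip; print(manip.sign_off())"
```

```text
the job is handed in; nothing more can be done
None
```

The job is handed in, with no verdict returned: the jar stands upright about 130 mm clear, the catch is flipped to about 1.0 rad, and the lever is held down past its home angle with about 31 N at the grip; bearing home is inferred from the lever and ram heights, not seen directly.

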